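# Hang the tote and press its label holder behind the shelf lip

### The job

Hang the small wooden tote by its bar handle on the steel hook of the stock shelf and let go of it. Then take the label holder out of its grooved block, push it down behind the steel lip on the shelf's front edge, against the spring, until it is fully home with its shoulders on the lip, and finish while still holding it pressed down there: do not let go. Do not ram it, leave the tote hanging, and leave the hat block, the brim ring and the brush where they are.

Things in the scene. Friction and masses are not known exactly. Their poses are not given: they have to be found in the camera images.
- shelf: Low wooden stock shelf fixed on the bench, 120 (x) x 380 (y) x 170 mm high, open at front and back; origin at the centre of its underside, its front is its own -x side. z up. Its front face carries a steel hook (right half, y = -70 mm) and a steel label channel (left half, y = +90 mm). Position and yaw vary.
- hook_shank (a point): Point on top of the hook's level shank, 52 mm out from the shelf's wooden front face: where the tote's bar should rest. Axes parallel to the shelf's. The hook is 10 mm round steel, points along the shelf's -x, and 36 mm further out than this point ends in an upturned tip whose top is 22 mm above this point; its height is 155 mm above the bench.
- slot_mouth (a point): Centre of the mouth of the label channel, level with the shelf top and the lip top (170 mm above the bench). Axes parallel to the shelf's. The channel opens upward: 8 mm wide (x) between the shelf's wooden edge and the 3 mm thick steel lip, 70 mm long (y) between its closed ends. 20 mm below the mouth lies a sprung bar.
- spring (a joint): The sprung bar in the channel's floor: travel in m, 0 up, grows as it is pushed down (stop at 0.010). It pushes up with 4 N at 0 and 8 N at 0.008; the label holder is home at 0.008, where its shoulders land hard on lip and shelf edge. It throws the holder back up 8 mm if it is let go.
- tote: Open wooden tote, 220 g or so: box 90 (x) x 120 (y) x 50 mm high, origin at the centre of its underside, z up. Two end posts rise at y = +-55 mm (10 mm thick, 40 mm deep in x, up to 150 mm height) and carry a flat wooden bar along y. Stands upright at the start.
- tote_bar (a point): Centre of the tote's handle bar: 14 mm thick (x), 100 mm long (y) between the posts, 40 mm tall (z, from 110 to 150 mm above the tote's underside). The clear opening under the bar is 60 mm high, down to the box rim. Axes parallel to the tote's.
- block: Dark wooden block fixed on the bench, 55 (x) x 100 (y) x 44 mm high, with a 7 mm wide, 36 mm deep groove along its y in the middle of its top; origin at the centre of its underside. The label holder stands in it.
- holder: Aluminium label holder, blank paper card on its -x face, about 70 g: head 14 (x) x 60 (y) x 40 mm tall; below it a tongue 5 mm thick, 60 wide, 28 long (last 6 mm 3 thick, 54 wide). Origin: centre of the head's underside (shoulder level), z up; tongue in the groove at the start. Home, the origin is at slot_mouth with y along the shelf's y; either face may point outward.
- crown: Loose domed wooden hat block, 140 mm across, 120 mm high, origin at its underside. Bystander.
- brim: Loose wooden brim ring lying flat, 150 mm across, 30 mm high, origin at its underside. Bystander.
- brush: Loose flat brush with a wooden handle lying on the bench, origin under it. Bystander.
Things that resemble listed ones, but are neither listed nor needed, are in the scene too. There is more than one size of the holder; the one meant has the size given above.

How it is judged (in metres and radians):
On the way, in this order (a step that is already met when the one before it is completed fails the run):
1. the tote hangs on the hook by its bar, let go (contact force between tote and shelf above 0.5 N and contact force between tote and the arm below 0.1 N and contact force between tote and the fingers below 0.1 N and height (world z) of tote above 0.03 m and z of hook_shank in the frame of tote_bar between -0.035 and -0.013 m and horizontal distance between tote_bar and hook_shank below 0.05 m and angle between tote's own z axis and vertical below 0.35 rad), for 0.3 s.
2. the holder's tongue is behind the lip, on the spring (z of holder in the frame of slot_mouth between -0.004 and 0.01 m and horizontal distance between holder and slot_mouth below 0.01 m), for 0.02 s.
At the end, for the whole second after the job is handed in: Tote hanging still from the hook by its bar, within 50 mm of the marked point, leaning under 20 degrees, untouched. Holder upright in the channel, shoulders within 2.5 mm of the lip top, sprung bar at least 5.5 mm down, robot still holding it there (all of step 1 and z of holder in the frame of slot_mouth between -0.003 and 0.0025 m and horizontal distance between holder and slot_mouth below 0.009 m and angle between holder's own z axis and vertical below 0.15 rad and angle between the y axis of holder and the y axis of slot_mouth, either way round below 0.15 rad and value of joint spring above 0.0055 m and (contact force between holder and the fingers above 2 N or contact force between holder and the arm above 2 N) and linear speed of tote below 0.05 m/s); the arm keeps its last pose, push and grip.
It fails at once if the hat block, the brim ring or the brush is shifted more than 30 mm (distance of any of crown, brim, brush from where it was at the start of the episode above 0.03 m).
It fails at once if the holder is rammed against the shelf with more than 60 N (contact force between holder and shelf above 60 N).
It also fails if it takes over 72 s, if anything falls off the work surface, if the arm or the gripper's body presses on something with over 40 N, if the wrist force passes 120 N, or if a joint passes its speed limit or range.

### The arm

A 6-joint arm with a two-finger parallel gripper is mounted at the origin on the work surface. World frame = base frame: x ahead of the robot, y to its left, z up, the work surface at z = 0. Lengths are in m, angles in degrees, forces in N, time in s.
With the tool pointing down it reaches from about 0.375 to 0.9 m from the base axis. Payload 3.1 kg.
Tool frame: the origin (TCP) lies midway between the tips of the shut fingers; the grasp point (between the pads) lies 19 mm behind it (env.hold_point_z is the distance from the TCP to the grasp point, in m); z points along the fingers, y is the line along which they close (so a half turn about z gives the same grasp; the last joint's range is limited). The gripper opens to 87 mm and grips with 3 to 60 N. Pads are 19 mm wide; open, the fingers measure 117 mm over their backs; the gripper's body (75 mm by 190 mm) begins 51 mm behind the grasp point.
Start: joints at [-84.483, 30.224, 82.088, -0, 67.689, -10.227], TCP at [0.17, -0.602, 0.196] pointing down, gripper open.
Joint ranges: [-176.69, 176.69], [-43.24, 126.21], [12.49, 139.97], [-82, 262], [0, 151.66], [-163.58, 163.58]. Speed limits (degrees/s): [159.86, 159.86, 180, 180, 180, 180].

### API

Orientations are given as [roll, pitch, yaw] about the fixed x, y, z axes, in that order (R = Rz(yaw) Ry(pitch) Rx(roll)).
In Python, from station import get_state, viewer, env gives the robot as it stands. The module is installed in compiled form; this text tells all that it offers.
- The arm moves only by the tool apply_moves, never from a script. Its argument "steps" is a list of rows, each a list of 7 numbers: the shift along the tool's x, y, z in cm, then the turn, a rotation vector about the tool's x, y, z in rad, then the finger opening in cm, from 0 to 8.7. A call has exactly 10 rows; each row shifts and turns the commanded pose from where the row before left it, along the tool's axes as they then stand; what a row does not reach is not made up. A row lasts 1/10 s, in which the tool goes at most 50 mm and 8.59 degrees, less where a joint would pass 70% of its speed; a pose out of reach is approached as far as the arm can. A call is refused whole if a number of a shift passes 5 or a number of a turn 0.15, either way. A call with a gripper value outside its range is refused whole. The fingers move at their own pace and stop on an object; "newtons" is the grip in N (left out, the last holds). Time passes only in rows, so rows that do not move let the fingers close, or fill a call up. It gives the time, the measured TCP pose, the force, the opening and the grip force at its end, in the units of the state.
- get_state(): the state, without advancing time (a new reading comes with each control period).
- viewer.snapshot(name): name is "side" or "top"; returns a dict with "image" (420x560x3 uint8, red, green, blue), "camera_matrix" (3x3 intrinsics, pixels), "R" (3x3) and "t" (3): a world point X has camera coordinates R X + t. Camera axes: x right, y down, z forward; pixel columns grow to the right and rows downward; lengths in m; the calibration is good to about 2 mm. A picture is of the moment at which its call begins. There is no depth.
- env.hand_in(): hands the job in; it is judged then, once.
Trained networks look in a picture, given as the dict that the camera call returned (one of the last four; its "shot" number tells which), for a name from the list of things; names that differ only in an ending like _2 or _b are one class to them, and where a whole thing is asked for, a point or a joint stands for the part that bears it (a point fixed in the world has none). Each returns a list of dicts, best first, with "confidence" (0 to 1); they miss things now and then, are a little off and sometimes report something else, mostly with a low value. They report only what shows in the picture. A call takes as long as a camera call. They do not tell look-alikes from the thing itself.
- viewer.spot_in(target, picture): "xy" ([column, row] in pixels, amid what is visible of it).
- viewer.regions_of(target, picture): "pixels" (420x560 bool, what is visible of it) and "xy" ([column, row] in pixels, amid what is visible of it).
- viewer.spot_point(target, picture): "xy" ([column, row] in pixels: a listed point, or the origin of a listed thing).
The state is a dict: "time_s": time; "q": joint angles; "qd": joint speeds; "joint_efforts": joint torques, N m; "ee_pos": TCP position; "eef_rot": TCP orientation; "contact_force": force on the tool from outside, world axes, zero at the start; "wrist_torque": the same for the moment, N m; "width": finger opening in m; "gripper_force": force on a finger pad.
Only numpy, scipy, OpenCV 4.12 (cv2) and the standard library are available. Lean on these libraries where they do the work, as an engineer would, in place of code of your own. Each camera call takes 0.05 s, during which the arm holds its last target. There are 200 camera calls.

## Working session

There is one attempt and no reset: what is moved stays moved. The work goes in short steps, Python scripts to look and compute and a tool call to move; the robot and the scene stay as the last step left them, time stands still between calls to the robot, and variables do not carry over. Pictures are saved under pics/ and viewed, at most 10 in all, crops included, and the job is handed in when it is done.

Besides the shell and the picture viewer there is one more tool, called after "Emit:" as name(argument=value, ...) on one line, values as JSON. apply_moves: Moves the arm, as the interface text tells. Its arguments: {"type":"object","properties":{"steps":{"type":"array"},"newtons":{"type":"number"}},"required":["steps"]}

```bash
mkdir -p pics; cat > h.py <<'E'
import numpy as np,cv2
from station import get_state, viewer, env
def cam(p): return np.array(p["camera_matrix"]),np.array(p["R"]),np.array(p["t"])
def ray(p,uv):
    K,R,t=cam(p); d=R.T@np.linalg.inv(K)@np.array([uv[0],uv[1],1.]); return -R.T@t,d
def atz(p,uv,z):
    c,d=ray(p,uv); return c+d*(z-c[2])/d[2]
def proj(p,X):
    K,R,t=cam(p); x=(R@np.atleast_2d(X).T).T+t; x=x@K.T; return x[:,:2]/x[:,2:]
def save(p,n): cv2.imwrite("pics/"+n,cv2.cvtColor(p["image"],cv2.COLOR_RGB2BGR))
def tri(ps,uvs):
    A=np.zeros((3,3));b=np.zeros(3)
    for p,u in zip(ps,uvs):
        c,d=ray(p,u); d=d/np.linalg.norm(d); M=np.eye(3)-np.outer(d,d); A+=M;b+=M@c
    return np.linalg.solve(A,b)
E
python3 - <<'E'
from h import *
np.set_printoptions(precision=3,suppress=True)
T=viewer.snapshot("top");S=viewer.snapshot("side")
save(T,"top1.png");save(S,"side1.png")
print(ray(T,(280,210)),ray(S,(280,210)))
for n in ["shelf","hook_shank","slot_mouth","tote","tote_bar","block","holder","crown","brim","brush"]:
    for nm,p in(("T",T),("S",S)):
        print(n,nm,[(np.round(r["xy"]),round(r["confidence"],2)) for r in viewer.spot_point(n,p)[:4]])
print(get_state(),env.hold_point_z)
E
```

```text
(array([0.413, 0.032, 1.405]), array([ 0.069, -0.034, -0.997])) (array([0.437, 0.702, 0.846]), array([ 0.098, -0.701, -0.706]))
shelf T [(array([262., 167.]), 0.65), (array([288., 203.]), 0.44)]
shelf S [(array([244., 255.]), 0.61)]
hook_shank T [(array([287., 201.]), 0.8)]
hook_shank S [(array([288., 196.]), 0.93)]
slot_mouth T [(array([224., 181.]), 0.72)]
slot_mouth S [(array([255., 243.]), 0.64)]
tote T [(array([375., 226.]), 0.69), (array([272., 238.]), 0.49), (array([172., 231.]), 0.18)]
tote S [(array([311., 178.]), 0.64)]
tote_bar T [(array([384., 226.]), 0.74)]
tote_bar S [(array([316., 147.]), 0.69)]
block T [(array([178., 232.]), 0.69)]
block S [(array([308., 343.]), 0.59), (array([197., 366.]), 0.33)]
holder T [(array([171., 230.]), 0.54), (array([170., 268.]), 0.54), (array([128., 233.]), 0.4)]
holder S [(array([310., 339.]), 0.87), (array([355., 351.]), 0.51), (array([315., 146.]), 0.41)]
crown T [(array([156., 156.]), 0.64), (array([261., 169.]), 0.32)]
crown S [(array([198., 363.]), 0.92)]
brim T [(array([408., 164.]), 0.7)]
brim S []
brush T [(array([272., 240.]), 0.61), (array([407., 165.]), 0.33)]
brush S [(array([317., 246.]), 0.83), (array([261., 155.]), 0.38)]
{'time_s': 1.1, 'q': array([-84.483,  30.223,  82.089,  -0.002,  67.687, -10.225]), 'qd': array([ 0.01 , -0.055, -0.052, -0.057,  0.06 ,  0.1  ]), 'joint_efforts': array([ -0.001, -44.003, -17.698,   0.063,   0.05 ,  -0.   ]), 'ee_pos': array([ 0.17 , -0.602,  0.196]), 'eef_rot': array([180.   ,   0.002,  15.743]), 'contact_force': array([0.577, 0.42 , 0.366]), 'wrist_torque': array([-0.002,  0.033,  0.004]), 'gripper_force': 0.0, 'width': 0.08721328160173701} 0.0187
```

View pics/top1.png

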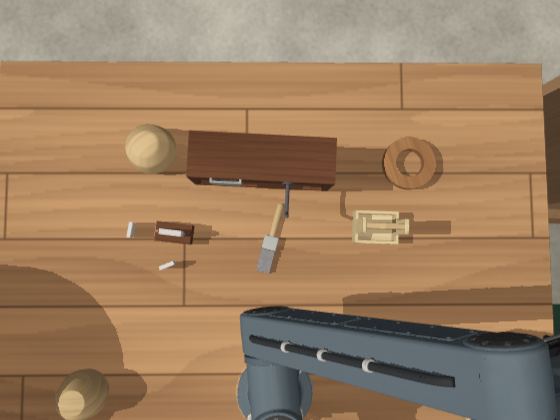

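View pics/side1.png

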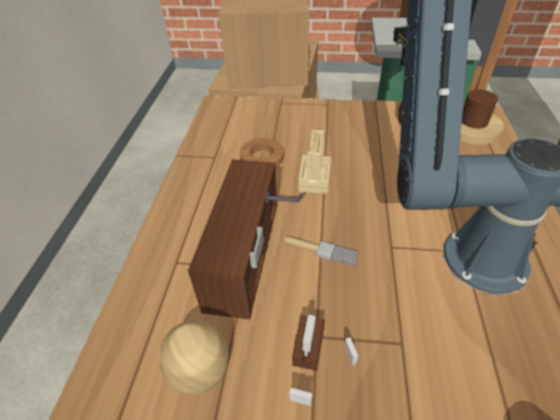

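Top view (top1.png) shows:
- shelf at (262,160), with the hook at (287,200) and the lip at (225,181)
- tote at (380,227), brush at (270,238), brim at (410,163), crown at (150,148)
- holder candidates at (172,231) in the block, (130,230) loose and (167,265) loose

By the description I choose the one standing in the grooved block. In the side view it is at (310,335), and the loose ones are at (301,397) and (351,351). Next I fit model silhouettes to refine the poses, with an overlay crop to check.

```bash
cat > fit.py <<'E'
from h import *
from scipy.optimize import minimize
def box(x0,x1,y0,y1,z0,z1): return np.array([[x,y,z] for x in(x0,x1) for y in(y0,y1) for z in(z0,z1)])
M={"shelf":[box(-.06,.06,-.19,.19,0,.17)],
"tote":[box(-.045,.045,-.06,.06,0,.05),box(-.02,.02,.05,.06,.05,.15),box(-.02,.02,-.06,-.05,.05,.15),box(-.007,.007,-.05,.05,.11,.15)],
"block":[box(-.0275,.0275,-.05,.05,0,.044)],"holder":[box(-.007,.007,-.03,.03,0,.04)]}
def W(P,q,z=0):
    c,s=np.cos(q[2]),np.sin(q[2]); return P@np.array([[c,s,0],[-s,c,0],[0,0,1]])+[q[0],q[1],z]
def sil(n,p,q,z,k=4):
    m=np.zeros((420*k,560*k),np.uint8)
    for b in M[n]:
        h=cv2.convexHull(((proj(p,W(b,q,z))+.5)*k).astype(np.int32)); cv2.fillConvexPoly(m,h,1)
    return cv2.resize(m.astype(np.float32),(560,420),interpolation=cv2.INTER_AREA)
def fit(n,obs,q0,z=0):
    f=lambda q: sum(np.abs(sil(n,p,q,z)-m).sum() for p,m in obs)
    best=None
    for d in(.0,.1):
        r=minimize(f,q0,method="Nelder-Mead",options=dict(initial_simplex=np.array([q0,q0+[.015,0,0],q0+[0,.015,0],q0+[0,0,.1+d]]),xatol=2e-4,fatol=.2))
        if best is None or r.fun<best.fun:best=r
    return best
def draw(im,p,n,q,z,k,o,col=(0,255,0)):
    for b in M[n]:
        u=(proj(p,W(b,q,z))+.5-o)*k
        for i in range(8):
            for j in(1,2,4):
                if not i&j: cv2.line(im,tuple(int(v) for v in u[i]),tuple(int(v) for v in u[i|j]),col,1)
def crop(p,x,y,w,h,k): return cv2.resize(cv2.cvtColor(p["image"],cv2.COLOR_RGB2BGR)[y:y+h,x:x+w],None,fx=k,fy=k,interpolation=cv2.INTER_CUBIC)
E
python3 - <<'E'
from fit import *
np.set_printoptions(precision=4,suppress=True)
T=viewer.snapshot("top");S=viewer.snapshot("side")
print("hook",tri([T,S],[(287,201),(288,196)]),"slot",tri([T,S],[(224,181),(255,243)]),"bar",tri([T,S],[(384,226),(316,147)]))
near={"shelf":((262,160),(238,235)),"tote":((380,227),(316,165)),"block":((175,232),(309,340)),"holder":((172,231),(309,335))}
Q={}
for n,c in near.items():
    z=.044 if n=="holder" else 0
    obs=[]
    for p,cc in zip((T,S),c):
        rs=viewer.regions_of(n,p); r=min(rs,key=lambda r:np.hypot(*(np.array(r["xy"])-cc))) if rs else None
        if r is not None and np.hypot(*(np.array(r["xy"])-cc))<25: obs.append((p,r["pixels"].astype(np.float32)))
    q0=np.r_[atz(T,c[0],z+.05)[:2],-.03]
    for o in (obs,)+tuple([x] for x in obs):
        r=fit(n,o,q0,z); print(n,len(o),r.x,r.fun,sum(m.sum() for _,m in o))
        if o is obs:Q[n]=r.x
np.save("q.npy",Q,allow_pickle=True)
im=crop(T,180,110,160,120,5);draw(im,T,"shelf",Q["shelf"],0,5,np.array([180,110]))
a=crop(T,120,200,80,75,5);b=crop(T,340,200,80,75,5)
draw(a,T,"block",Q["block"],0,5,np.array([120,200]));draw(a,T,"holder",Q["holder"],.044,5,np.array([120,200]),(255,255,0))
draw(b,T,"tote",Q["tote"],0,5,np.array([340,200]))
cv2.imwrite("pics/c1.png",im);
c=crop(S,270,305,100,50,4);c=crop(S,280,300,80,44,5);draw(c,S,"block",Q["block"],0,5,np.array([280,300]));draw(c,S,"holder",Q["holder"],.044,5,np.array([280,300]),(255,255,0))
d=crop(S,280,125,80,44,5);d=crop(S,280,128,80,44,5);draw(d,S,"tote",Q["tote"],0,5,np.array([280,128]))
cv2.imwrite("pics/c2.png",np.vstack([np.hstack([a,b]),np.hstack([c,d])])[:600])
E
```

```text
hook [ 0.5202 -0.0283  0.161 ] slot [0.5747 0.1328 0.164 ] bar [ 0.4592 -0.2848  0.1269]
shelf 2 [ 0.636   0.0364 -0.0519] 612.4375 18118.0
shelf 1 [ 0.6368  0.0366 -0.0478] 219.5 8084.0
shelf 1 [ 0.635   0.0359 -0.0566] 327.5 10034.0
tote 2 [ 0.4604 -0.2821 -0.0311] 152.4375 3015.0
tote 1 [ 0.4609 -0.2824 -0.0252] 71.125 1631.0
tote 1 [ 0.4597 -0.2809 -0.0192] 68.6875 1384.0
block 2 [ 0.4459  0.2829 -0.1229] 560.1875 1707.0
block 1 [ 0.4468  0.2829 -0.1105] 169.0 650.0
block 1 [ 0.4454  0.2831 -0.1227] 376.9375 1057.0
holder 2 [ 0.4461  0.2863 -0.1274] 86.1875 402.0
holder 1 [ 0.4467  0.2841 -0.1237] 48.1875 86.0
holder 1 [ 0.4461  0.2864 -0.123 ] 37.875 316.0
```

View pics/c1.png

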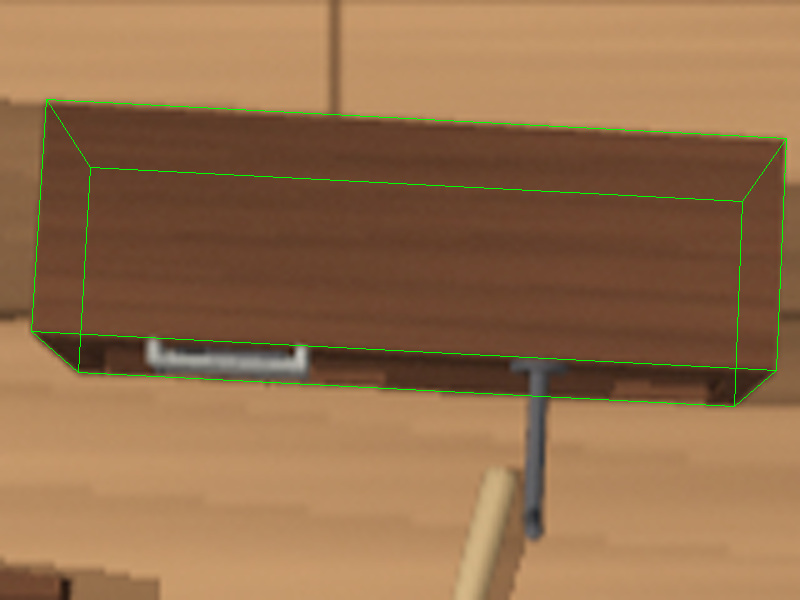

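View pics/c2.png

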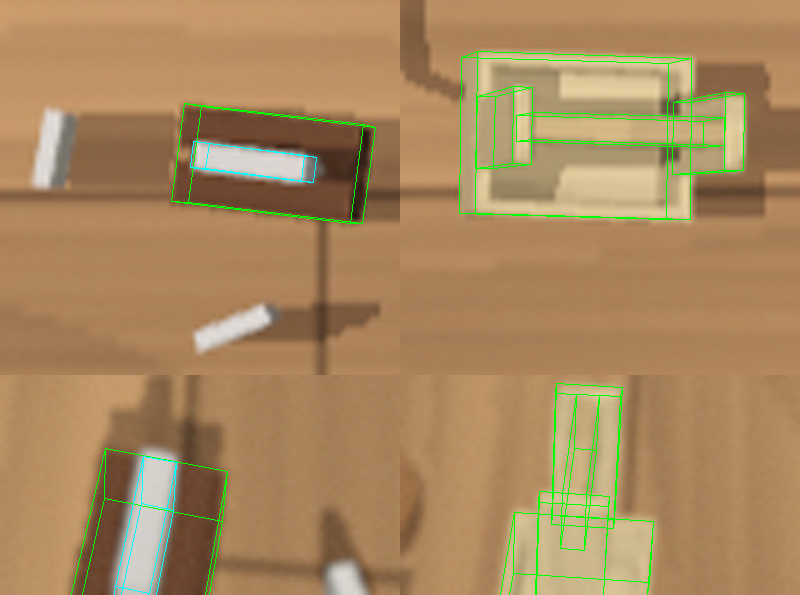

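The crops confirm the choice: the holder stands in the dark block at top-view (172,231), and the overlays match shelf, tote and block to within about 1 px. The fitted hook (0.5206, -0.028) agrees with the network's point. Starting with the turn of the tool.

Emit:
apply_moves(steps=[[0,0,-0.6,0,0,-0.141,8.7],[0,0,-0.6,0,0,-0.141,8.7],[0,0,-0.6,0,0,-0.141,8.7],[0,0,-0.6,0,0,-0.141,8.7],[0,0,-0.6,0,0,-0.141,8.7],[0,0,-0.6,0,0,-0.141,8.7],[0,0,-0.6,0,0,-0.141,8.7],[0,0,-0.6,0,0,-0.141,8.7],[0,0,-0.6,0,0,-0.141,8.7],[0,0,0,0,0,0,8.7]], newtons=40)

```text
time_s: 2.6
ee_pos: [0.1697, -0.6021, 0.2508]
eef_rot: [180.0, 0.1, 88.4]
contact_force: [0.1, 0.3, 0.4]
width: 0.0867
gripper_force: 0.0
```

Emit:
apply_moves(steps=[[3.28,2.82,0,0,0,0,8.7],[3.28,2.82,0,0,0,0,8.7],[3.28,2.82,0,0,0,0,8.7],[3.28,2.82,0,0,0,0,8.7],[3.28,2.82,0,0,0,0,8.7],[3.28,2.82,0,0,0,0,8.7],[3.28,2.82,0,0,0,0,8.7],[3.28,2.82,0,0,0,0,8.7],[3.28,2.82,0,0,0,0,8.7],[3.28,2.82,0,0,0,0,8.7]])

```text
time_s: 3.6
ee_pos: [0.4613, -0.2797, 0.2497]
eef_rot: [-180.0, -0.0, 88.2]
contact_force: [-0.6, -0.8, -0.2]
width: 0.0872
gripper_force: 0.0
```

Emit:
apply_moves(steps=[[0,0,0,0,0,0,8.7],[0,0,2,0,0,0,6],[0,0,2,0,0,0,6],[0,0,2,0,0,0,6],[0,0,2,0,0,0,6],[0,0,2,0,0,0,6],[0,0,2,0,0,0,6],[0,0,1.4,0,0,0,6],[0,0,0,0,0,0,6],[0,0,0,0,0,0,6]])

```text
time_s: 4.6
ee_pos: [0.4601, -0.2817, 0.1158]
eef_rot: [-180.0, -0.0, 88.3]
contact_force: [0.4, 0.2, 0.5]
width: 0.0601
gripper_force: 0.0
```

Emit:
apply_moves(steps=[[0,0,0,0,0,0,0],[0,0,0,0,0,0,0],[0,0,0,0,0,0,0],[0,0,0,0,0,0,0],[0,0,0,0,0,0,0],[0,0,-1.5,0,0,0,0],[0,0,-2,0,0,0,0],[0,0,-2,0,0,0,0],[0,0,-1.5,0,0,0,0],[0,0,-1,0,0,0,0]], newtons=40)

```text
time_s: 5.6
ee_pos: [0.4608, -0.2815, 0.1971]
eef_rot: [179.9, 0.1, 88.5]
contact_force: [0.7, -0.2, -0.0]
width: 0.0006
gripper_force: 0.0
```

```bash
python3 - <<'E'
from fit import *
np.set_printoptions(precision=4,suppress=True)
T=viewer.snapshot("top");S=viewer.snapshot("side");s=get_state();print(s["ee_pos"],s["eef_rot"],s["width"],s["gripper_force"],s["contact_force"])
for n in["tote","tote_bar"]:
    for p in(T,S): print(n,[(np.round(r["xy"],1),round(r["confidence"],2)) for r in viewer.spot_point(n,p)[:2]])
im=crop(S,240,80,160,120,5); e=s["ee_pos"]; draw(im,S,"tote",[e[0],e[1],-.03],.08,5,np.array([240,80])); cv2.imwrite("pics/c3.png",im)
E
```

```text
[ 0.4611 -0.2819  0.1972] [179.8653   0.119   88.4551] 0.0002686532747217637 0.0 [-0.3168 -0.3004  0.0842]
tote [(array([371.2, 229.4]), 0.95)]
tote [(array([314.6, 179.1]), 0.62)]
tote_bar [(array([382.9, 225.5]), 0.78)]
tote_bar [(array([312.8, 145.1]), 0.89)]
```

View pics/c3.png

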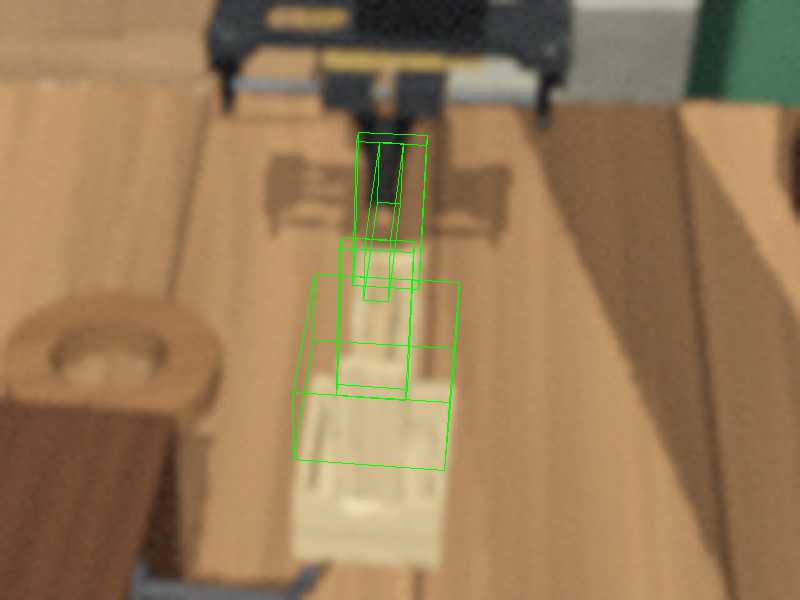

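The fingers shut on nothing: they were still closing when I lifted, and the tote stayed on the bench (side view (314,175)). I reopen and check whether the tote shifted.

Emit:
apply_moves(steps=[[0,0,-3,0,0,0,5],[0,0,0,0,0,0,5],[0,0,0,0,0,0,5],[0,0,0,0,0,0,5],[0,0,0,0,0,0,5],[0,0,0,0,0,0,5],[0,0,0,0,0,0,5],[0,0,0,0,0,0,5],[0,0,0,0,0,0,5],[0,0,0,0,0,0,5]])

```text
time_s: 6.9
ee_pos: [0.4604, -0.2812, 0.2258]
eef_rot: [180.0, -0.0, 88.5]
contact_force: [-0.4, 0.9, 0.6]
width: 0.0495
gripper_force: 0.0
```

```bash
python3 - <<'E'
from fit import *
np.set_printoptions(precision=4,suppress=True)
T=viewer.snapshot("top");S=viewer.snapshot("side");s=get_state();print(s["ee_pos"],s["eef_rot"],s["width"])
obs=[]
for p,c in((S,(315,165)),):
    r=min(viewer.regions_of("tote",p),key=lambda r:np.hypot(*(np.array(r["xy"])-c)));print(r["xy"],r["confidence"])
    obs.append((p,r["pixels"].astype(np.float32)))
r=fit("tote",obs,np.array([.46,-.28,-.02]));print(r.x,r.fun)
E
```

```text
[ 0.4604 -0.2813  0.2259] [179.994    0.0022  88.4543] 0.04988060134311768
[313.4, 168.7] 0.78
[ 0.4595 -0.2804 -0.0302] 63.375
```

Emit:
apply_moves(steps=[[0,0,2,0,0,0,5],[0,0,2,0,0,0,5],[0,0,2,0,0,0,5],[0,0,2,0,0,0,5],[0,0,2,0,0,0,5],[0,0,1,0,0,0,5],[0,0,0,0,0,0,3],[0,0,0,0,0,0,1],[0,0,0,0,0,0,0.5],[0,0,0,0,0,0,0.5]], newtons=40)

```text
time_s: 8.05
ee_pos: [0.4609, -0.2817, 0.1168]
eef_rot: [179.9, 0.1, 88.5]
contact_force: [-0.1, 0.5, -0.3]
width: 0.0257
gripper_force: 0.0
```

Emit:
apply_moves(steps=[[0,0,0,0,0,0,0.5],[0,0,0,0,0,0,0.5],[0,0,0,0,0,0,0.5],[0,0,0,0,0,0,0.5],[0,0,0,0,0,0,0.5],[0,0,0,0,0,0,0.5],[0,0,0,0,0,0,0.5],[0,0,0,0,0,0,0.5],[0,0,0,0,0,0,0.5],[0,0,0,0,0,0,0.5]])

```text
time_s: 9.05
ee_pos: [0.4604, -0.2816, 0.1163]
eef_rot: [180.0, 0.0, 88.5]
contact_force: [-1.8, -0.6, 5.5]
width: 0.0133
gripper_force: 40.0
```

Emit:
apply_moves(steps=[[0,0,-1,0,0,0,0.5],[0,0,-2,0,0,0,0.5],[0,0,-2,0,0,0,0.5],[0,0,-2,0,0,0,0.5],[0,0,-1.2,0,0,0,0.5],[0,-1,0,0,0,0,0.5],[0,-1,0,0,0,0,0.5],[0,-1,0,0,0,0,0.5],[0,0,0,0,0,0.02,0.5],[0,0,0,0,0,0,0.5]])

```text
time_s: 10.05
ee_pos: [0.4298, -0.2803, 0.1973]
eef_rot: [-180.0, -0.1, 87.2]
contact_force: [0.7, 0.2, -3.0]
width: 0.0131
gripper_force: 40.0
```

```bash
python3 - <<'E'
from fit import *
np.set_printoptions(precision=4,suppress=True)
T=viewer.snapshot("top");S=viewer.snapshot("side");s=get_state();print(s["ee_pos"],s["eef_rot"],s["width"])
for n,c in(("tote",(315,155)),):
  obs=[]
  for p in(S,):
    r=max(viewer.regions_of("tote",p),key=lambda r:r["confidence"]);print(r["xy"],r["confidence"]);obs.append((p,r["pixels"].astype(np.float32)))
  for z in(0,.075,.08,.085):
    r=fit("tote",obs,np.array([.43,-.28,-.05]),z);print(z,r.x,r.fun)
E
```

```text
[ 0.4305 -0.2806  0.1976] [179.9927  -0.0102  87.2875] 0.013425728149581794
[326.6, 147.0] 0.65
0 [ 0.4301 -0.3817 -0.114 ] 224.0625
0.075 [ 0.4298 -0.289  -0.0464] 190.8125
0.08 [ 0.4299 -0.282  -0.0535] 200.75
0.085 [ 0.4294 -0.2759 -0.0521] 210.3125
```

Emit:
apply_moves(steps=[[1.5,0,0,0,0,0,0.5],[3,-0.14,0,0,0,0,0.5],[3,-0.14,0,0,0,0,0.5],[3.1,-0.14,0,0,0,0,0.5],[3.1,-0.14,0,0,0,0,0.5],[3,-0.14,0,0,0,0,0.5],[3,-0.14,0,0,0,0,0.5],[3,-0.14,0,0,0,0,0.5],[2.5,-0.14,0,0,0,0,0.5],[0,0,0,0,0,0,0.5]])

```text
time_s: 11.2
ee_pos: [0.4293, -0.0242, 0.1977]
eef_rot: [-179.9, -0.1, 87.5]
contact_force: [-0.7, -0.4, -1.2]
width: 0.0135
gripper_force: 40.0
```

```bash
python3 - <<'E'
from fit import *
np.set_printoptions(precision=4,suppress=True)
S=viewer.snapshot("side");s=get_state();print(s["ee_pos"],s["eef_rot"],s["width"])
im=crop(S,220,100,160,120,5); e=s["ee_pos"]; draw(im,S,"tote",[e[0],e[1],-.05],e[2]-.1165,5,np.array([220,100]))
draw(im,S,"shelf",[.636,.0364,-.05],0,5,np.array([220,100]),(255,255,0)); cv2.imwrite("pics/c4.png",im)
E
```

```text
[ 0.4303 -0.0261  0.1979] [-179.9742   -0.0066   87.5308] 0.01375670603242867
```

View pics/c4.png

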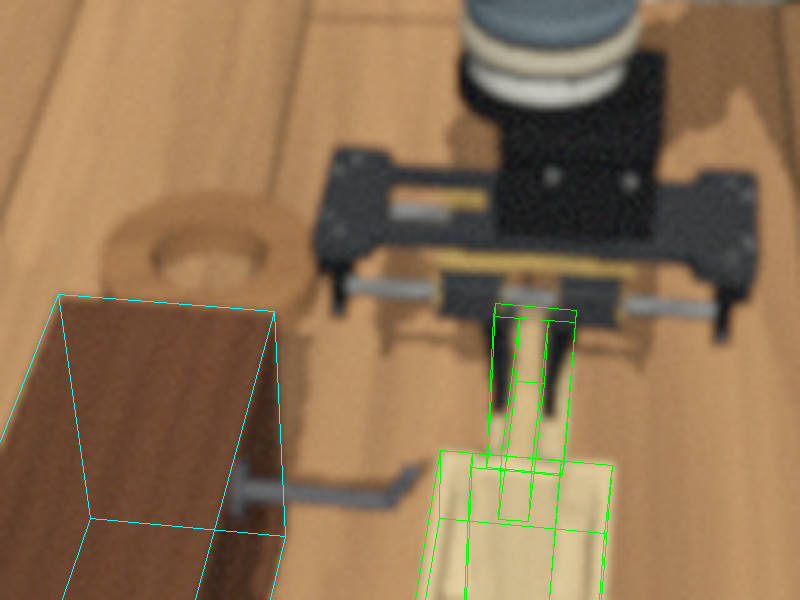

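Side view: the tote hangs upright in the fingers, and its bar is in front of and above the hook tip at (303,193). The model overlay agrees, so I move in over the hook.

Emit:
apply_moves(steps=[[0,0.6,0,0,0,0,0.5],[0,1.2,0,0,0,0,0.5],[0,1.2,0,0,0,0,0.5],[0,1.2,0,0,0,0,0.5],[0,1.2,0,0,0,0,0.5],[0,1.2,0,0,0,0,0.5],[0,1.2,0,0,0,0,0.5],[0,0.8,0,0,0,0,0.5],[0,0.4,0,0,0,0,0.5],[0,0,0,0,0,0,0.5]])

```text
time_s: 12.25
ee_pos: [0.5213, -0.0324, 0.1977]
eef_rot: [-180.0, -0.0, 87.3]
contact_force: [-0.4, 0.2, -2.5]
width: 0.0133
gripper_force: 40.0
```

Emit:
apply_moves(steps=[[0,0,0,0,0,0,0.5],[0,0,0.6,0,0,0,0.5],[0,0,0.6,0,0,0,0.5],[0,0,0.6,0,0,0,0.5],[0,0,0.5,0,0,0,0.5],[0,0,0.4,0,0,0,0.5],[0,0,0.3,0,0,0,0.5],[0,0,0.2,0,0,0,0.5],[0,0,0,0,0,0,0.5],[0,0,0,0,0,0,0.5]])

```text
time_s: 13.25
ee_pos: [0.5211, -0.0324, 0.166]
eef_rot: [180.0, 0.0, 87.3]
contact_force: [-0.2, -0.3, -2.8]
width: 0.0134
gripper_force: 40.0
```

Emit:
apply_moves(steps=[[0.2,0,0,0,0,0,0.5],[0.2,0,0,0,0,0,0.5],[0,0,0.1,0,0,0,0.5],[0,0,0.1,0,0,0,0.5],[0,0,0.1,0,0,0,0.5],[0,0,0.1,0,0,0,0.5],[0,0,0,0,0,0,0.5],[0,0,0,0,0,0,0.5],[0,0,0,0,0,0,0.5],[0,0,0,0,0,0,0.5]])

```text
time_s: 14.25
ee_pos: [0.5212, -0.0284, 0.1619]
eef_rot: [180.0, 0.0, 87.3]
contact_force: [0.3, -0.2, -2.0]
width: 0.0131
gripper_force: 40.0
```

Emit:
apply_moves(steps=[[0,0,0.05,0,0,0,0.5],[0,0,0.05,0,0,0,0.5],[0,0,0.05,0,0,0,0.5],[0,0,0,0,0,0,0.5],[0,0,0,0,0,0,0.5],[0,0,0,0,0,0,0.5],[0,0,0,0,0,0,0.5],[0,0,0,0,0,0,0.5],[0,0,0,0,0,0,0.5],[0,0,0,0,0,0,0.5]])

```text
time_s: 15.25
ee_pos: [0.5214, -0.0285, 0.161]
eef_rot: [180.0, 0.0, 87.3]
contact_force: [-2.3, 0.9, 5.6]
width: 0.0134
gripper_force: 40.0
```

Contact at the expected height. I let go with a small opening.

Emit:
apply_moves(steps=[[0,0,0,0,0,0,2.4],[0,0,0,0,0,0,2.4],[0,0,0,0,0,0,2.4],[0,0,0,0,0,0,2.4],[0,0,0,0,0,0,2.4],[0,0,0,0,0,0,2.4],[0,0,0,0,0,0,2.4],[0,0,0,0,0,0,2.4],[0,0,0,0,0,0,2.4],[0,0,0,0,0,0,2.4]])

```text
time_s: 16.25
ee_pos: [0.5212, -0.0284, 0.1604]
eef_rot: [180.0, -0.0, 87.3]
contact_force: [-0.8, 0.5, 0.2]
width: 0.0243
gripper_force: 0.0
```

Emit:
apply_moves(steps=[[0,0,-0.5,0,0,0,2.4],[0,0,-1,0,0,0,2.4],[0,0,-1,0,0,0,2.4],[0,0,-1,0,0,0,2.4],[0,0,-2,0,0,0,2.4],[0,0,-2,0,0,0,2.4],[0,0,-2,0,0,0,2.4],[0,0,-2,0,0,0,2.4],[0,0,0,0,0,0,2.4],[0,0,0,0,0,0,2.4]])

```text
time_s: 17.25
ee_pos: [0.5211, -0.0284, 0.2758]
eef_rot: [179.9, 0.0, 87.3]
contact_force: [-0.1, 0.7, -0.2]
width: 0.0241
gripper_force: 0.0
```

```bash
python3 - <<'E'
from fit import *
np.set_printoptions(precision=4,suppress=True)
S=viewer.snapshot("side");s=get_state();print(s["ee_pos"],s["eef_rot"],s["width"],s["contact_force"])
im=crop(S,220,120,160,120,5); o=np.array([220,120]); draw(im,S,"tote",[.5212,-.0285,-.05],.045,5,o)
cv2.imwrite("pics/c5.png",im)
E
```

```text
[ 0.5205 -0.0283  0.2749] [-179.9484   -0.0099   87.3089] 0.02379966965649582 [-0.6442 -0.0313 -0.1671]
```

View pics/c5.png

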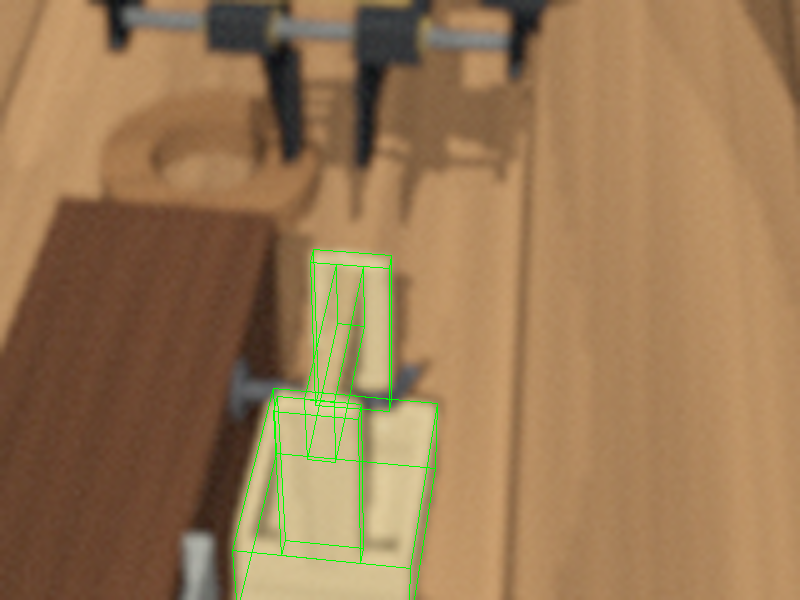

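The tote hangs level on the hook shank and the fingers are clear above it (image (292,190); overlay matches). Next, the holder.

Emit:
apply_moves(steps=[[2.5,-0.7,0,0,0,0,4],[3.5,-1,0,0,0,0,4],[3.5,-1,0,0,0,0,4],[3.5,-1,0,0,0,0,4],[3.5,-1,0,0,0,0,4],[3.5,-1,0,0,0,0,4],[3.5,-1,0,0,0,0,4],[3.5,-1,0,0,0,0,4],[3.5,-1,0,0,0,0,4],[0.65,-0.21,0,0,0,0.077,4]])

```text
time_s: 18.3
ee_pos: [0.4446, 0.2898, 0.2738]
eef_rot: [-179.8, 0.0, 83.0]
contact_force: [-0.2, -1.6, 0.8]
width: 0.0403
gripper_force: 0.0
```

Emit:
apply_moves(steps=[[0,0,0,0,0,0,4],[0,0,3,0,0,0,4],[0,0,3,0,0,0,4],[0,0,3,0,0,0,4],[0,0,3,0,0,0,4],[0,0,3,0,0,0,4],[0,0,2,0,0,0,4],[0,0,1,0,0,0,4],[0,0,0,0,0,0,4],[0,0,0,0,0,0,4]])

```text
time_s: 19.3
ee_pos: [0.4473, 0.2867, 0.0957]
eef_rot: [180.0, -0.0, 82.9]
contact_force: [0.2, 0.2, 0.6]
width: 0.0401
gripper_force: 0.0
```

```bash
python3 - <<'E'
from fit import *
np.set_printoptions(precision=4,suppress=True)
S=viewer.snapshot("side");T=viewer.snapshot("top");s=get_state();print(s["ee_pos"],s["eef_rot"],s["width"],s["contact_force"])
im=crop(S,260,270,100,90,6); o=np.array([260,270]); draw(im,S,"holder",[.4461,.287,-.123],.044,6,o)
cv2.imwrite("pics/c6.png",im)
E
```

```text
[0.4478 0.2871 0.0965] [179.8731  -0.0645  82.8993] 0.04011039496579405 [ 0.3278 -0.7351  0.5135]
```

View pics/c6.png

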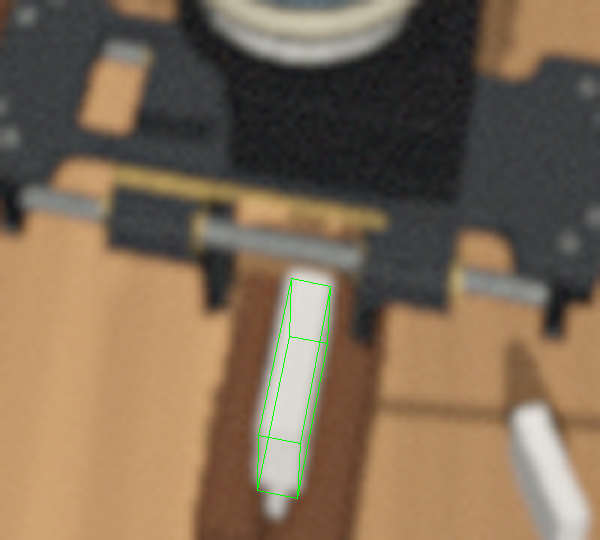

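The open fingers straddle the holder head (side view, head (295,335)), and the overlay fits a 60 mm long head. I lower and grip.

Emit:
apply_moves(steps=[[0,-0.1,1,0,0,0,4],[0,0,1.2,0,0,0,4],[0,0,1.2,0,0,0,4],[0,0,1,0,0,0,4],[0,0,0,0,0,0,2],[0,0,0,0,0,0,1],[0,0,0,0,0,0,0.5],[0,0,0,0,0,0,0.5],[0,0,0,0,0,0,0.5],[0,0,0,0,0,0,0.5]], newtons=40)

```text
time_s: 20.4
ee_pos: [0.4462, 0.2872, 0.0518]
eef_rot: [179.9, -0.0, 82.9]
contact_force: [-0.2, -0.2, 1.2]
width: 0.0131
gripper_force: 40.0
```

Emit:
apply_moves(steps=[[0,0,0,0,0,0,0.5],[0,0,0,0,0,0,0.5],[0,0,0,0,0,0,0.5],[0,0,0,0,0,0,0.5],[0,0,0,0,0,0,0.5],[0,0,0,0,0,0,0.5],[0,0,0,0,0,0,0.5],[0,0,0,0,0,0,0.5],[0,0,0,0,0,0,0.5],[0,0,0,0,0,0,0.5]])

```text
time_s: 21.4
ee_pos: [0.4462, 0.2872, 0.0517]
eef_rot: [179.9, -0.0, 82.9]
contact_force: [0.4, -0.1, 5.2]
width: 0.0136
gripper_force: 40.0
```

Emit:
apply_moves(steps=[[0,0,-1,0,0,0,0.5],[0,0,-2,0,0,0,0.5],[0,0,-2.5,0,0,0,0.5],[0,0,-2.5,0,0,0,0.5],[0,0,-2.5,0,0,0,0.5],[0,0,-2.5,0,0,0,0.5],[0,0,-2.5,0,0,0,0.5],[0,0,-2.5,0,0,0,0.5],[0,0,-1.5,0,0,0,0.5],[0,0,0,0,0,0,0.5]])

```text
time_s: 22.4
ee_pos: [0.4464, 0.2874, 0.2484]
eef_rot: [179.8, -0.1, 82.9]
contact_force: [0.5, -0.2, -0.8]
width: 0.0133
gripper_force: 40.0
```

```bash
python3 - <<'E'
from fit import *
np.set_printoptions(precision=4,suppress=True)
S=viewer.snapshot("side");T=viewer.snapshot("top");s=get_state();e=s["ee_pos"];print(e,s["eef_rot"],s["width"],s["contact_force"])
M["h2"]=M["holder"]+[box(-.0025,.0025,-.03,.03,-.022,0),box(-.0015,.0015,-.027,.027,-.028,-.022)]
q=[e[0],e[1],-.123];z=e[2]-.008
u=proj(S,[[*e]])[0];o=(u-[50,45]).astype(int);im=crop(S,o[0],o[1],100,100,6);draw(im,S,"h2",q,z,6,o)
cv2.imwrite("pics/c7.png",im)
E
```

```text
[0.4448 0.2867 0.2458] [-179.9204    0.041    82.9019] 0.013251154225914578 [ 0.4139  0.4891 -1.4242]
```

View pics/c7.png

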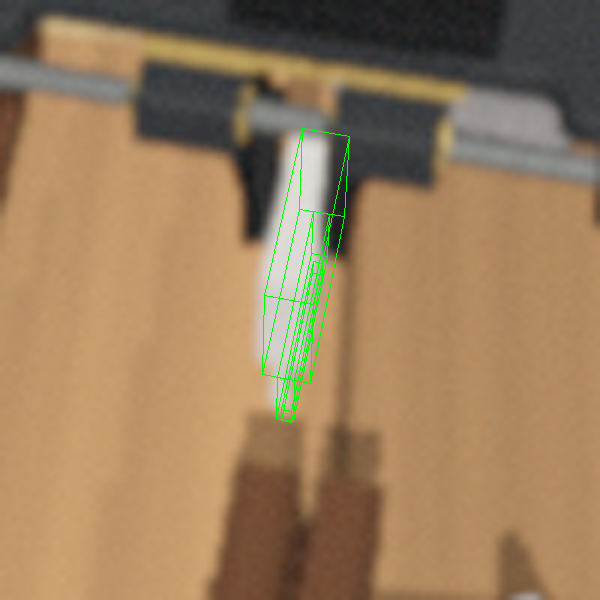

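The holder is firmly held and upright, its tongue about as long as expected (tip at image ~(275,410)), and it is centred between the fingers. I move it over the slot.

Emit:
apply_moves(steps=[[-1,1.06,0,0,0,0,0.5],[-2,2.13,0,0,0,0,0.5],[-2,2.13,0,0,0,0,0.5],[-2,2.13,0,0,0,0,0.5],[-2,2.13,0,0,0,0,0.5],[-2,2.13,0,0,0,0,0.5],[-2,2.12,0,0,0,0,0.5],[-1.05,1.06,0,0,0,0,0.5],[0,0,0,0,0,-0.073,0.5],[0,0,1,0,0,0,0.5]])

```text
time_s: 23.5
ee_pos: [0.5769, 0.1284, 0.2362]
eef_rot: [180.0, -0.0, 87.0]
contact_force: [0.0, 0.3, -0.7]
width: 0.013
gripper_force: 40.0
```

Emit:
apply_moves(steps=[[0,0,0.6,0,0,0,0.5],[0,0,0,0,0,0,0.5],[0,0,0,0,0,0,0.5],[0,0,0,0,0,0,0.5],[0,0,0,0,0,0,0.5],[0,0,0,0,0,0,0.5],[0,0,0,0,0,0,0.5],[0,0,0,0,0,0,0.5],[0,0,0,0,0,0,0.5],[0,0,0,0,0,0,0.5]])

```text
time_s: 24.5
ee_pos: [0.5762, 0.1292, 0.2304]
eef_rot: [180.0, -0.0, 87.1]
contact_force: [0.5, 0.1, -1.0]
width: 0.0131
gripper_force: 40.0
```

```bash
python3 - <<'E'
from fit import *
np.set_printoptions(precision=4,suppress=True)
E=[]
for i in range(6):
    S=viewer.snapshot("side");s=get_state();E.append(np.r_[s["ee_pos"],s["eef_rot"][2],s["contact_force"]])
e=np.mean(E,0);print(e,np.std(E,0))
M["h2"]=M["holder"]+[box(-.0025,.0025,-.03,.03,-.022,0),box(-.0015,.0015,-.027,.027,-.028,-.022)]
M["lip"]=[box(-.071,-.068,.055,.125,.15,.17)]
q=[e[0],e[1],-.05];z=e[2]-.008
o=np.array([205,185]);im=crop(S,*o,100,100,6)
im2=im.copy();draw(im2,S,"h2",q,z,6,o);draw(im2,S,"lip",[.636,.0364,-.05],0,6,o,(255,255,0));draw(im2,S,"shelf",[.636,.0364,-.05],0,6,o,(255,0,255))
cv2.imwrite("pics/c8.png",np.hstack([im[:,100:500],im2[:,100:500]]))
E
```

```text
[ 0.5761  0.1292  0.2303 87.075  -0.0696 -0.074  -1.005 ] [0.     0.     0.     0.0023 0.5328 0.3985 0.3749]
```

View pics/c8.png

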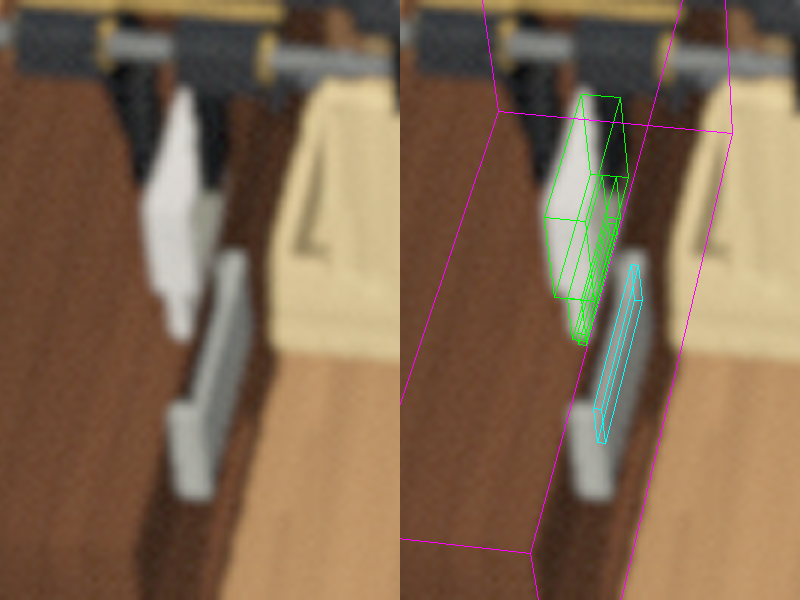

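In this crop the tongue tip at crop (180,338) sits just above the channel, between the wooden edge and the lip at (225,330), and the model agrees to about 1 px. From here I use force feedback.

Emit:
apply_moves(steps=[[0.1,0,0.6,0,0,0,0.5],[0,0,0.6,0,0,0,0.5],[0,0,0.6,0,0,0,0.5],[0,0,0.4,0,0,0,0.5],[0,0,0.1,0,0,0,0.5],[0,0,0.1,0,0,0,0.5],[0,0,0.1,0,0,0,0.5],[0,0,0.1,0,0,0,0.5],[0,0,0,0,0,0,0.5],[0,0,0,0,0,0,0.5]])

```text
time_s: 25.8
ee_pos: [0.5763, 0.1302, 0.2045]
eef_rot: [180.0, -0.0, 87.1]
contact_force: [0.1, 0.8, -0.9]
width: 0.0131
gripper_force: 40.0
```

Emit:
apply_moves(steps=[[0,0,0.1,0,0,0,0.5],[0,0,0.1,0,0,0,0.5],[0,0,0.1,0,0,0,0.5],[0,0,0.1,0,0,0,0.5],[0,0,0,0,0,0,0.5],[0,0,0,0,0,0,0.5],[0,0,0,0,0,0,0.5],[0,0,0,0,0,0,0.5],[0,0,0,0,0,0,0.5],[0,0,0,0,0,0,0.5]])

```text
time_s: 26.8
ee_pos: [0.5762, 0.1302, 0.2004]
eef_rot: [180.0, -0.0, 87.1]
contact_force: [-0.5, 1.0, -0.9]
width: 0.0133
gripper_force: 40.0
```

Emit:
apply_moves(steps=[[0,0,0.1,0,0,0,0.5],[0,0,0.1,0,0,0,0.5],[0,0,0.1,0,0,0,0.5],[0,0,0,0,0,0,0.5],[0,0,0,0,0,0,0.5],[0,0,0,0,0,0,0.5],[0,0,0,0,0,0,0.5],[0,0,0,0,0,0,0.5],[0,0,0,0,0,0,0.5],[0,0,0,0,0,0,0.5]])

```text
time_s: 27.8
ee_pos: [0.5762, 0.1302, 0.1973]
eef_rot: [-180.0, -0.0, 87.1]
contact_force: [0.4, 0.5, -0.1]
width: 0.0132
gripper_force: 40.0
```

Emit:
apply_moves(steps=[[0,0,0.1,0,0,0,0.5],[0,0,0.1,0,0,0,0.5],[0,0,0.1,0,0,0,0.5],[0,0,0.1,0,0,0,0.5],[0,0,0.1,0,0,0,0.5],[0,0,0.1,0,0,0,0.5],[0,0,0,0,0,0,0.5],[0,0,0,0,0,0,0.5],[0,0,0,0,0,0,0.5],[0,0,0,0,0,0,0.5]])

```text
time_s: 28.8
ee_pos: [0.5763, 0.1302, 0.1914]
eef_rot: [180.0, -0.0, 87.1]
contact_force: [0.4, -0.9, -0.4]
width: 0.0129
gripper_force: 40.0
```

Emit:
apply_moves(steps=[[0,0,0.1,0,0,0,0.5],[0,0,0.1,0,0,0,0.5],[0,0,0.1,0,0,0,0.5],[0,0,0.1,0,0,0,0.5],[0,0,0.1,0,0,0,0.5],[0,0,0.1,0,0,0,0.5],[0,0,0,0,0,0,0.5],[0,0,0,0,0,0,0.5],[0,0,0,0,0,0,0.5],[0,0,0,0,0,0,0.5]])

```text
time_s: 29.8
ee_pos: [0.5764, 0.1303, 0.1857]
eef_rot: [180.0, -0.0, 87.1]
contact_force: [-1.4, 0.9, 3.6]
width: 0.0129
gripper_force: 40.0
```

The spring engaged right at the expected height (about 4 N). I press on slowly.

Emit:
apply_moves(steps=[[0,0,0.1,0,0,0,0.5],[0,0,0.1,0,0,0,0.5],[0,0,0.1,0,0,0,0.5],[0,0,0.1,0,0,0,0.5],[0,0,0.1,0,0,0,0.5],[0,0,0.1,0,0,0,0.5],[0,0,0,0,0,0,0.5],[0,0,0,0,0,0,0.5],[0,0,0,0,0,0,0.5],[0,0,0,0,0,0,0.5]], newtons=50)

```text
time_s: 30.8
ee_pos: [0.5765, 0.1302, 0.1798]
eef_rot: [180.0, -0.0, 87.1]
contact_force: [-0.6, -0.4, 5.8]
width: 0.013
gripper_force: 50.0
```

Emit:
apply_moves(steps=[[0,0,0.05,0,0,0,0.5],[0,0,0.05,0,0,0,0.5],[0,0,0.05,0,0,0,0.5],[0,0,0,0,0,0,0.5],[0,0,0,0,0,0,0.5],[0,0,0,0,0,0,0.5],[0,0,0,0,0,0,0.5],[0,0,0,0,0,0,0.5],[0,0,0,0,0,0,0.5],[0,0,0,0,0,0,0.5]])

```text
time_s: 31.8
ee_pos: [0.5766, 0.1302, 0.1784]
eef_rot: [179.9, -0.0, 87.1]
contact_force: [-1.9, -0.5, 6.4]
width: 0.0131
gripper_force: 50.0
```

Nearly home. I look for the hard stop in half-millimetre steps.

Emit:
apply_moves(steps=[[0,0,0.05,0,0,0,0.5],[0,0,0.05,0,0,0,0.5],[0,0,0,0,0,0,0.5],[0,0,0,0,0,0,0.5],[0,0,0,0,0,0,0.5],[0,0,0,0,0,0,0.5],[0,0,0,0,0,0,0.5],[0,0,0,0,0,0,0.5],[0,0,0,0,0,0,0.5],[0,0,0,0,0,0,0.5]])

```text
time_s: 32.8
ee_pos: [0.5766, 0.1302, 0.1777]
eef_rot: [179.9, -0.0, 87.1]
contact_force: [-0.8, -0.2, 7.8]
width: 0.0129
gripper_force: 50.0
```

Emit:
apply_moves(steps=[[0,0,0.05,0,0,0,0.5],[0,0,0.03,0,0,0,0.5],[0,0,0,0,0,0,0.5],[0,0,0,0,0,0,0.5],[0,0,0,0,0,0,0.5],[0,0,0,0,0,0,0.5],[0,0,0,0,0,0,0.5],[0,0,0,0,0,0,0.5],[0,0,0,0,0,0,0.5],[0,0,0,0,0,0,0.5]])

```text
time_s: 33.8
ee_pos: [0.5767, 0.1302, 0.1777]
eef_rot: [179.9, -0.0, 87.1]
contact_force: [-2.2, -0.5, 11.3]
width: 0.0129
gripper_force: 50.0
```

Hard stop: z holds at 0.1777 while the force rises to 11 N, so the shoulders are on the lip. I check the tote numerically and then hand in.

```bash
python3 - <<'E'
from h import *
T=viewer.snapshot("top");S=viewer.snapshot("side")
for n in("tote","tote_bar","holder"):
    for p in(T,S): print(n,[(np.round(r["xy"]),round(r["confidence"],2)) for r in viewer.spot_point(n,p)[:2]])
print(proj(T,[[.5212,-.0285,.175],[.577,.13,.17]]),proj(S,[[.5212,-.0285,.175],[.577,.13,.17]]))
s=get_state();print(s["ee_pos"],s["contact_force"],s["gripper_force"])
print(env.hand_in())
E
```

```text
tote [(array([286., 206.]), 0.6)]
tote [(array([284., 226.]), 0.85)]
tote_bar [(array([287., 202.]), 0.74)]
tote_bar [(array([285., 191.]), 0.64)]
holder [(array([130., 230.]), 0.67)]
holder [(array([302., 396.]), 0.84), (array([286., 191.]), 0.61)]
[[287.35704231 200.94845287]
 [224.87682449 179.28118796]] [[286.66978571 191.68661594]
 [254.59487996 240.24824197]]
[0.5766639  0.13022108 0.1776902 ] [-2.1660148   0.26661985 11.09710433] 50.02658665180206
the job is handed in; nothing more can be done
None
```

I handed the job in at about 34 s: the tote hangs free on the hook, and the label holder is held pressed down on its hard stop behind the lip with about 11 N. The hand-in returned no verdict, and I did not measure the bystanders again at the end.

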